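# Bed in and ease the carving clamp

### The arm

A 6-joint arm with a two-finger parallel gripper is mounted at the origin on the work surface. World frame = base frame: x ahead of the robot, y to its left, z up, the work surface at z = 0. Lengths are in mm, angles in rad, forces in N, time in s.
With the tool pointing down it reaches from about 300 to 775 mm from the base axis. Payload 14.6 kg.
Tool frame: the origin (TCP) lies on the centre line of the jaws, within the pads' length; the fingertips stand 19 mm ahead of it and the grasp point (between the pads) is the TCP (bot.tip_reach is the distance from the TCP to the fingertips, in mm); y points along the fingers, x is the direction in which the jaws open and shut, and the axes are right-handed (so a half turn about y gives the same grasp; the last joint's range is limited). The gripper opens to 85 mm and grips with 20 to 120 N. Pads are 22 mm wide; open, the fingers measure 114 mm over their backs; the gripper's body (76 mm by 85 mm) begins 54 mm behind the grasp point. The pads swing forward as they close: fully open they stand 13 mm farther back than shut.
Start: joints at [1.26, 0.3, 1.521, -0, 1.321, -0.067], TCP at [132.764, 533.726, 250.281] pointing down, gripper open.
Joint ranges: [-3.03, 3.03], [-0.79, 2.21], [0.23, 2.52], [-1.04, 4.18], [0, 3.07], [-2.55, 2.55]. Speed limits (rad/s): [2.22, 2.22, 2.57, 3.14, 3.14, 3.14].

### API

Orientations are given as a unit quaternion [w, x, y, z].
In Python, from rig import bot gives the robot as it stands. Calls block until the motion is done:
- bot.move_to(position, orientation): joint-space move of the TCP to a pose.
- bot.servo_line(position, attitude=None, speed=150, until_force=None): straight line of the TCP; attitude=None keeps the orientation; speed is the mean speed in mm/s. With until_force (N) it stops when the force on the tool has changed by that much, and returns True; else False.
- bot.move_joints(angles): joint-space move.
- bot.move_gripper(opening, grip_force=None): finger opening in mm; grip_force is the grip in N (None keeps the last); returns when the fingers have stopped.
- bot.dwell(seconds).
- bot.ik(position, orientation): joint angles nearest the present ones, or None.
- bot.read_state(): the state.
- bot.read_camera(name): name is "scene" or "top" or "wrist"; returns a dict with "image" (400x640x3 uint8, blue, green, red), "depth" (400x640 float32, mm along the optical axis (not along the pixel's ray), 0 where there is no reading), "fovy" (degrees; the focal length in pixels is half the picture's height over the tangent of half this angle, whatever the lens; pixels are square), "cx", "cy" (the principal point, pixels), "eye" and "attitude" of the camera in the world; the wrist camera has in their place "mount" (4x4, takes a point from camera to tool coordinates, whose origin is the TCP and whose axes are the tool frame's). Camera axes: x right, y down, z forward; pixel columns grow to the right and rows downward; lengths in mm; the calibration is good to about 2 mm. A picture is of the moment at which its call begins: read the wrist's pose just before it.
A pose or a line that the arm cannot do raises bot.MotionError and nothing moves.
- bot.finish_job(): hands the job in, once; it reports no verdict.
The state is a dict: "clock": time; "joint_positions": joint angles; "qvel": joint speeds; "effort": joint torques, N m; "ee_pos": TCP position; "tool_rot": TCP orientation; "ft_force": force on the tool from outside, world axes, zero at the start; "moment": the same for the moment, N m; "grip_width": finger opening in mm.
Only numpy, scipy, OpenCV 4.12 (cv2) and the standard library are available. Lean on these libraries where they do the work, as an engineer would, in place of code of your own. Each camera call takes 0.05 s, during which the arm holds its last target.

### The job

On the carving stand, turn the paddle-headed thumbscrew on top of the crossbar clockwise (seen from above) until it seats fully home on the wooden bird, then back it off a quarter turn from there. Finish while still gripping the thumbscrew there, without letting go, so that it cannot creep. Leave the small round knob on the bed and the gouge, mallet and sanding block where they are.

Things in the scene. Friction and masses are not known exactly. Their poses are not given: they have to be found in the camera images.
- stand: Carving stand, fixed. Origin: centre of its bed's underside, on the table; z up. Dark wooden bed 250 (x) x 150 (y) x 20 mm; on it along x a light wooden headless bird blank. Over it a dark steel gantry: posts at y = +-85 mm, crossbar 34 (x) x 192 (y) mm with its top 144 mm above the table, bolt heads on its ends to 150 mm. The thumbscrew's vertical axis passes through the origin.
- paddle: Steel paddle head of the thumbscrew: upright flat plate 44 mm long (its x), 10 mm thick (its y), 36 mm tall (z up), turning with the screw. Origin on the screw's axis, 10 mm below its top, 184 mm above the table (paddle from 158 to 194 mm; below it a round hub, 16 mm across). Grip it across its thickness from above. It turns in place: the screw's tiny rise is not modelled.
- thumbscrew (a joint): Turn of the thumbscrew in rad. 0 = seated fully home against a hard stop, paddle's x along the stand's x; grows as it is loosened, anticlockwise from above. Starts between 1.9 and 3.4; can be loosened to 4.2. Friction about 0.06 N m; stays where it is left. A quarter turn off is 1.57: paddle along the crossbar.
- knob_rim (a point): Point on the rim of the small round knurled steel knob (32 mm across, its top 42 mm above the table) that stands on one corner of the bed, its axis at x = 104, y = -54 mm in the stand's frame. It turns easily; leave it alone.
- gouge: Loose carving gouge lying on the table, wooden handle 28 mm thick and steel blade, 195 mm long over all along its x; origin on the table under it, 100 mm from the handle's end. Leave alone.
- mallet: Loose round carving mallet standing head down, dark head 76 mm across and 90 mm tall, light handle up to 187 mm; origin at the centre of its underside. Leave alone.
- sanding_block: Loose cork sanding block 90 x 55 x 35 mm lying flat; origin at the centre of its underside. Leave alone.

How it is judged:
By the outcome, as a careful person would: the job done as asked, in the order asked, and still so for the second after the job is handed in, while the arm keeps its last pose, push and grip.
It also fails if it takes over 58 s, if anything falls off the work surface, if the arm or the gripper's body presses on something with over 40 N, if the wrist force passes 120 N, or if a joint passes its speed limit or range.

## Working session

There is one attempt and no reset: what is moved stays moved. The work goes in short steps, each a Python script; the robot and the scene stay as the last script left them, time stands still between calls to the robot, and variables do not carry over. Pictures are saved under pics/ and viewed, and the job is handed in when it is done.

```bash
ls; mkdir -p pics; python3 - <<'E'
from rig import bot
import cv2,numpy as np
s=bot.read_state();print(s)
for n in ["scene","top","wrist"]:
    c=bot.read_camera(n);cv2.imwrite(f"pics/{n}0.png",c["image"]);np.savez(f"/tmp/{n}0.npz",**c)
    print(n,{k:v for k,v in c.items() if k not in("image","depth")})
E
```

```text
pics
{'clock': 0.0, 'joint_positions': array([ 1.26038750e+00,  3.00461692e-01,  1.52162269e+00, -4.40022777e-05,
        1.32073739e+00, -6.66326716e-02]), 'qvel': array([-0.00022164, -0.00213138, -0.00053532,  0.00102212, -0.00040358,
        0.00161368]), 'effort': array([ 1.19618970e-03, -5.43511891e+01, -3.61786294e+01,  2.92735444e-05,
        4.03241924e-03,  1.43461835e-05]), 'ee_pos': array([132.71018162, 533.50554195, 249.70887091]), 'tool_rot': array([-0.55682447,  0.5573379 ,  0.43514918, -0.43585109]), 'ft_force': array([-0.47227043,  0.16137092,  0.58901401]), 'moment': array([-0.03943584, -0.02060169,  0.01040989]), 'grip_width': 85.26599972117586}
scene {'fovy': 45.33762510812415, 'cx': 317.37991829215366, 'cy': 208.23481387957167, 'eye': array([1392.5973153 ,   72.35633786,  721.65973224]), 'attitude': array([-0.3125338 ,  0.63119663,  0.62959309, -0.32791154])}
top {'fovy': 43.07409669671168, 'cx': 319.048788281068, 'cy': 196.98120018232868, 'eye': array([ 465.93252958,   36.87021591, 1429.38122263]), 'attitude': array([-0.0355196 ,  0.70961201, -0.70259971,  0.03927861])}
wrist {'fovy': 63.06816012471849, 'cx': 320.68439894883994, 'cy': 192.5983081783429, 'mount': array([[ 9.99999993e-01, -1.04297650e-04, -5.53703170e-05,
         7.12572076e-01],
       [ 2.58689297e-05, -2.64020237e-01,  9.64517140e-01,
        -1.23651902e+02],
       [-1.15215755e-04, -9.64517135e-01, -2.64020232e-01,
         6.71081166e+01],
       [ 0.00000000e+00,  0.00000000e+00,  0.00000000e+00,
         1.00000000e+00]])}
```

View pics/scene0.png

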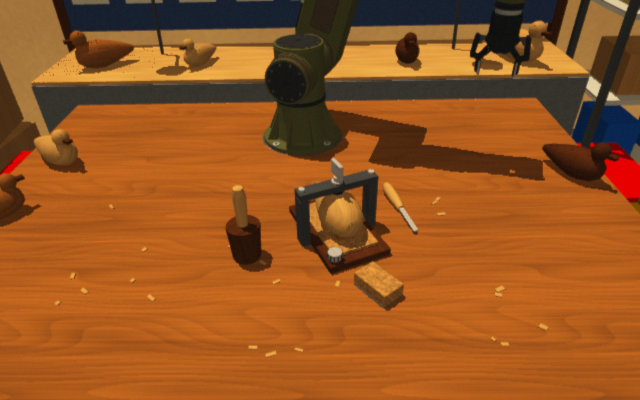

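View pics/top0.png

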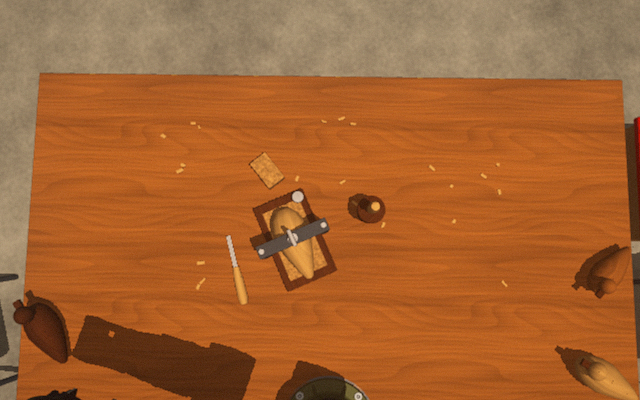

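View pics/wrist0.png

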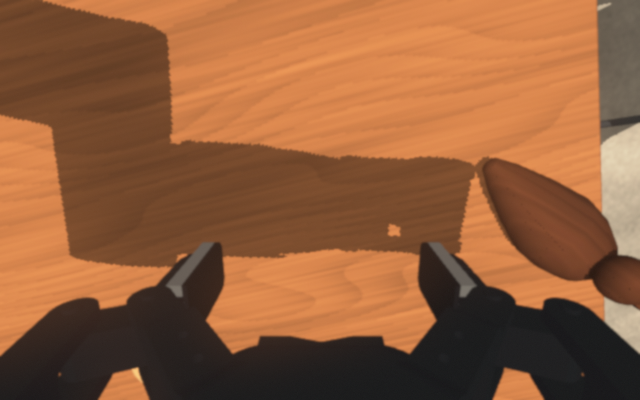

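The scene view shows the stand at about (340,215), with the mallet at its left, and the sanding block and gouge at its right. In the top view the bolt heads are at about (262,252) and (324,225), the paddle at (292,237) and the knob at (297,197). Next I measure these.

```bash
cat > h.py <<'E'
import numpy as np,cv2
from scipy.spatial.transform import Rotation as R
def quat(q): return R.from_quat([q[1],q[2],q[3],q[0]])
def wxyz(r): q=r.as_quat(); return np.array([q[3],q[0],q[1],q[2]])
def f(c): return 200/np.tan(np.radians(float(c["fovy"]))/2)
def pose(c,s=None):
    if "eye" in c: return np.array(c["eye"]),quat(c["attitude"]).as_matrix()
    T=np.array(c["mount"]);Rt=quat(s["tool_rot"]).as_matrix()
    return np.array(s["ee_pos"])+Rt@T[:3,3],Rt@T[:3,:3]
def ray(c,u,v,s=None):
    e,A=pose(c,s); d=A@np.array([(u-float(c["cx"]))/f(c),(v-float(c["cy"]))/f(c),1.]); return e,d
def onz(c,u,v,z,s=None):
    e,d=ray(c,u,v,s); return e+d*(z-e[2])/d[2]
def dep(c,u,v,s=None):
    e,d=ray(c,u,v,s); return e+d*float(c["depth"][int(round(v)),int(round(u))])
def proj(c,p,s=None):
    e,A=pose(c,s); q=A.T@(np.array(p)-e); return np.array([float(c["cx"])+f(c)*q[0]/q[2],float(c["cy"])+f(c)*q[1]/q[2]])
E
python3 - <<'E'
from h import *
c=np.load("/tmp/top0.npz")
for n,u,v,z in [("b1",262,252,150),("b2",324,225,150),("pad",292,237,194),("knob",297.5,197,42)]:
    print(n,onz(c,u,v,z).round(1),dep(c,u,v).round(1))
im=c["image"][140:320,220:400];cv2.imwrite("pics/topz.png",cv2.resize(im,None,fx=3.3,fy=3.3,interpolation=cv2.INTER_CUBIC))
c=np.load("/tmp/scene0.npz")
im=c["image"][140:290,270:420];cv2.imwrite("pics/scz.png",cv2.resize(im,None,fx=4,fy=4,interpolation=cv2.INTER_CUBIC))
E
```

```text
b1 [461.6 172.5 150. ] [461.7 171.9 155.7]
b2 [530.9  17.5 150. ] [530.9  17.5 149.6]
pad [498.7  95.7 194. ] [498.8  95.9 190.1]
knob [612.7  89.5  42. ] [612.8  89.6  40.5]
```

View pics/topz.png

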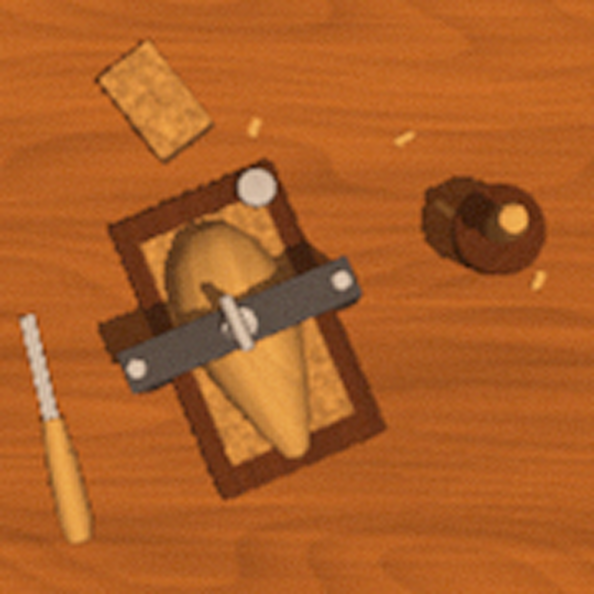

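View pics/scz.png

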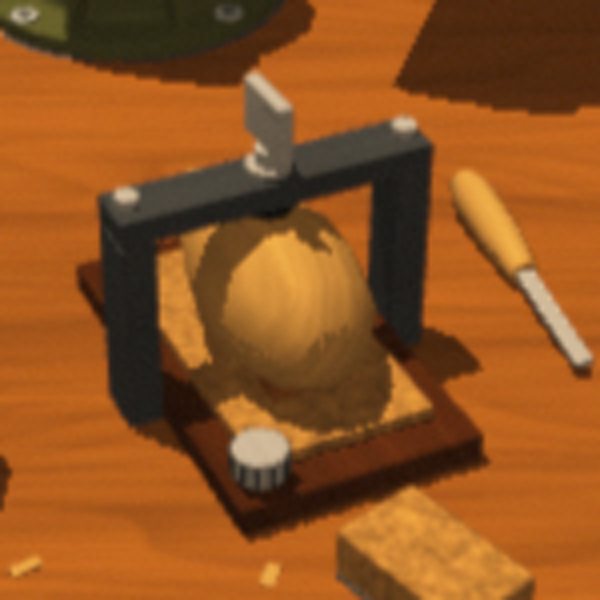

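The measurements agree with the text: the bolt midpoint puts the axis at about (496,95) with stand yaw about 0.42. The knob predicted from that pose is within 2 mm, and the paddle is nearly along the stand's x, so the screw reads about 3.1. Next I check the wrist joint range and look closer with the wrist camera.

```bash
cat >> h.py <<'E'
def down(psi): # tool y down, tool x at yaw psi
    x=np.array([np.cos(psi),np.sin(psi),0]);y=np.array([0,0,-1.]);z=np.cross(x,y)
    return wxyz(R.from_matrix(np.c_[x,y,z]))
E
python3 - <<'E'
from h import *
from rig import bot
s=bot.read_state();X=quat(s["tool_rot"]).as_matrix()[:,0];print("start psi",np.arctan2(X[1],X[0]))
for psi in np.arange(-4,4.1,0.5):
    q=bot.ik([496,95,184],down(psi)); print(round(psi,2),None if q is None else q.round(2))
psi=0.36-np.pi/2
s=bot.read_state()
for k,(dz,dx) in enumerate([(300,0),(300,-50)]):
    bot.move_to([496+dx,95,dz],down(0.36-np.pi/2)) 
    bot.dwell(0.2)
    s=bot.read_state();c=bot.read_camera("wrist");np.savez(f"/tmp/w{k+1}.npz",s_pos=s["ee_pos"],s_rot=s["tool_rot"],**c)
    cv2.imwrite(f"pics/w{k+1}.png",c["image"]);print(s["clock"],s["ee_pos"],s["joint_positions"].round(2))
E
```

```text
start psi 1.3270121501861971
-4.0 [ 0.12  0.27  1.73 -0.    1.15 -2.17]
-3.5 None
-3.0 None
-2.5 None
-2.0 [ 0.12  0.27  1.73 -0.    1.15  2.12]
-1.5 [ 0.12  0.27  1.73 -0.    1.15  1.62]
-1.0 [ 0.12  0.27  1.73 -0.    1.15  1.12]
-0.5 [ 0.12  0.27  1.73 -0.    1.15  0.62]
0.0 [ 0.12  0.27  1.73 -0.    1.15  0.12]
0.5 [ 0.12  0.27  1.73 -0.    1.15 -0.38]
1.0 [ 0.12  0.27  1.73 -0.    1.15 -0.88]
1.5 [ 0.12  0.27  1.73 -0.    1.15 -1.38]
2.0 [ 0.12  0.27  1.73 -0.    1.15 -1.88]
2.5 [ 0.12  0.27  1.73 -0.    1.15 -2.38]
3.0 None
3.5 None
4.0 [ 0.12  0.27  1.73 -0.    1.15  2.4 ]
2.4083 [495.91445934  95.46712999 299.92370458] [0.12 0.16 1.57 0.   1.41 1.33]
2.975 [446.55058466  95.01140843 299.87327767] [ 0.13  0.05  1.7  -0.    1.39  1.34]
```

View pics/w1.png

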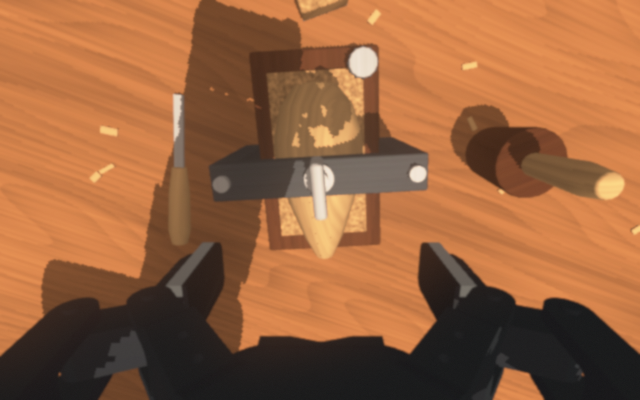

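View pics/w2.png

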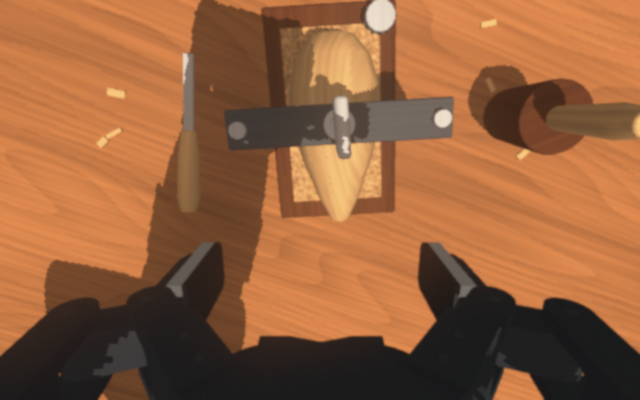

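Both wrist views show the paddle, at (318,190) and (342,127), with the bolt heads at (221,184)/(417,174) and (237,130)/(443,118). I triangulate the features from these views.

```bash
python3 - <<'E'
from h import *
C=[]
for k in (1,2):
    z=np.load(f"/tmp/w{k}.npz");s=dict(ee_pos=z["s_pos"],tool_rot=z["s_rot"]);C.append((z,s))
    print("TCP axis@194 px",proj(z,[s["ee_pos"][0],s["ee_pos"][1],194],s).round(0))
    d=z["depth"];e,A=pose(z,s)
    vv,uu=np.mgrid[0:400,0:640]
    P=np.stack([(uu-float(z["cx"]))/f(z)*d,(vv-float(z["cy"]))/f(z)*d,d],-1)@A.T+e
    near=np.hypot(P[...,0]-496,P[...,1]-95)<45
    m=near&(P[...,2]>187)&(P[...,2]<205)&(d>0)
    pts=P[m]; (cx,cy),wh,a=cv2.minAreaRect(pts[:,:2].astype(np.float32))
    box=cv2.boxPoints(((cx,cy),wh,a)); 
    l=max([(box[1]-box[0]),(box[2]-box[1])],key=np.linalg.norm)
    print(k,m.sum(),"z",np.median(pts[:,2]).round(1),"c",round(cx,1),round(cy,1),np.round(wh,1),"yaw",np.arctan2(l[1],l[0]).round(3))
    im=cv2.resize(z["image"][70:270,200:460],None,fx=3,fy=3,interpolation=cv2.INTER_CUBIC)
    o=z["image"].copy();o[m]=(0,0,255)
    cv2.imwrite(f"pics/wz{k}.png",im)
    u,v=np.where(m)[1],np.where(m)[0];print("px mean",u.mean(),v.mean())
def tri(a,b):
    M=[];r=[]
    A=np.zeros((3,3));y=np.zeros(3)
    for (c,s),(u,v) in zip(C,(a,b)):
        e,d=ray(c,u,v,s);d/=np.linalg.norm(d);Q=np.eye(3)-np.outer(d,d);A+=Q;y+=Q@e
    return np.linalg.solve(A,y)
b1=tri((221,184),(237,130));b2=tri((417,174),(443,118));kn=tri((363,62),(380,15))
print("bolts",b1.round(1),b2.round(1),"mid",((b1+b2)/2).round(1),"len",np.linalg.norm(b1-b2),"yaw",np.arctan2((b1-b2)[1],(b1-b2)[0])-np.pi/2,"knob",kn.round(1))
E
```

```text
TCP axis@194 px [322. 198.]
1 769 z 193.5 c 499.3 99.8 [43.2 10. ] yaw 0.45
px mean 317.8777633289987 190.13263979193758
TCP axis@194 px [322. 198.]
2 897 z 193.6 c 498.8 99.6 [43.6 10. ] yaw 0.45
px mean 341.86622073578593 126.47045707915274
bolts [464.4 177.  148.1] [533.   22.9 153.2] mid [498.7  99.9 150.6] len 168.77946875957772 yaw 0.41925190496014486 knob [615.8  92.1  40.9]
```

View pics/wz1.png

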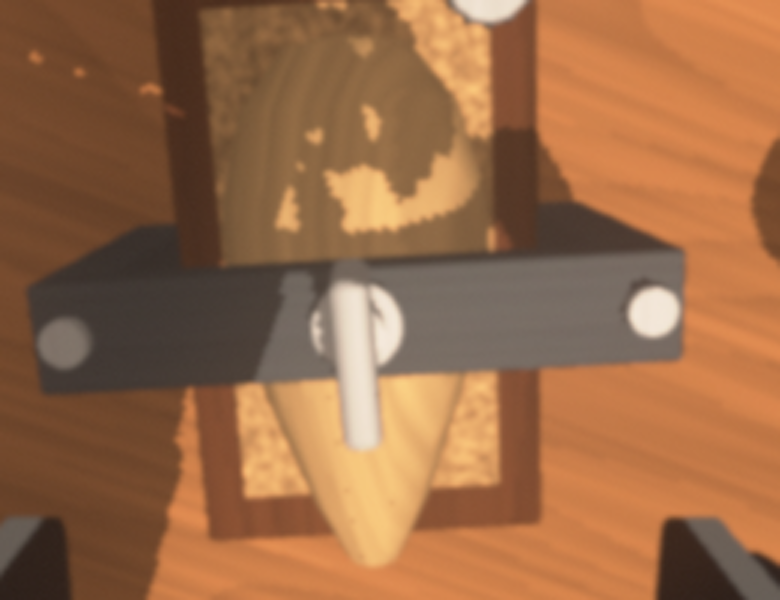

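View pics/wz2.png

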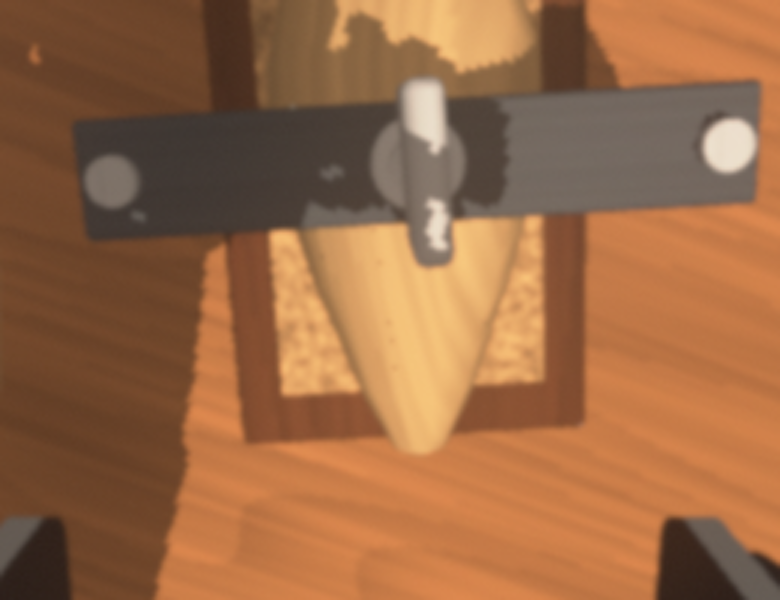

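The wrist views put the axis at (499,99.8), paddle top at z 193.5 and size 43.5 x 10, all plausible. The top camera differs by about 4 mm. I turn the wrist half a turn into the starting grasp side and look again, so that the mount error cancels.

```bash
cat >> h.py <<'E'
def paddle(z,s,zlo=187,c0=(498,98)):
    d=z["depth"];e,A=pose(z,s);vv,uu=np.mgrid[0:400,0:640]
    P=np.stack([(uu-float(z["cx"]))/f(z)*d,(vv-float(z["cy"]))/f(z)*d,d],-1)@A.T+e
    m=(np.hypot(P[...,0]-c0[0],P[...,1]-c0[1])<40)&(P[...,2]>zlo)&(P[...,2]<205)&(d>0)
    pts=P[m];(cx,cy),wh,a=cv2.minAreaRect(pts[:,:2].astype(np.float32));box=cv2.boxPoints(((cx,cy),wh,a))
    l=max([(box[1]-box[0]),(box[2]-box[1])],key=np.linalg.norm)
    w=np.linalg.eigh(np.cov(pts[:,:2].T))[1][:,1]
    return m.sum(),np.median(pts[:,2]).round(1),np.round((cx,cy),1),pts[:,:2].mean(0).round(1),np.round(wh,1),np.arctan(l[1]/l[0]).round(3),np.arctan(w[1]/w[0]).round(3)
E
python3 - <<'E'
from h import *
from rig import bot
for k,(x,y,psi) in enumerate([(499,98,2.0),(449,98,2.0)]):
    bot.move_to([x,y,300],down(psi));bot.dwell(0.3)
    s=bot.read_state();c=bot.read_camera("wrist")
    cv2.imwrite(f"pics/v{k}.png",c["image"]);np.savez(f"/tmp/v{k}.npz",s_pos=s["ee_pos"],s_rot=s["tool_rot"],**c)
    print(s["clock"],s["ee_pos"].round(1),s["joint_positions"].round(2),s["ft_force"],s["moment"]);print(paddle(c,s))
t=np.load("/tmp/top0.npz");print("top",paddle(t,None))
E
```

```text
6.0333 [499.  98. 300.] [ 0.12  0.17  1.56  0.    1.41 -1.88] [ 0.21474338 -0.2246801   0.63623726] [ 0.01889021 -0.0290564   0.03593877]
(np.int64(759), np.float64(193.5), array([498.3,  99. ]), array([497.4,  98.5]), array([43.3, 10. ]), np.float32(0.451), np.float64(0.457))
6.7 [449.4  98.  299.7] [ 0.13  0.06  1.69 -0.    1.39 -1.86] [ 0.24902952 -0.21134099 -0.10772052] [-0.00505997 -0.01751504 -0.05239982]
(np.int64(693), np.float64(193.6), array([498.2,  98.9]), array([496.6,  98.5]), array([43.8, 10.1]), np.float32(0.45), np.float64(0.454))
top (np.int64(73), np.float64(193.4), array([498.9,  96.5]), array([499. ,  96.3]), array([42.1,  9.8]), np.float32(0.475), np.float64(0.449))
```

View pics/v0.png

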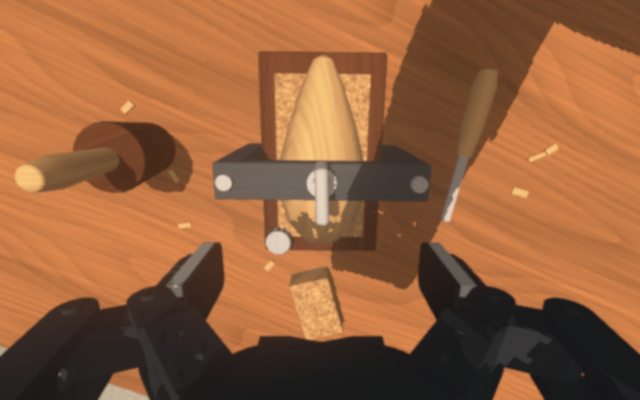

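The half-turned view (paddle at (322,195)) gives (498.3,99.0) and yaw 0.45. The mean is (498.7,99.3), and θ is about 3.17. Now I approach, grip gently, and check the side force before gripping hard.

```bash
python3 - <<'E'
from h import *
from rig import bot
q=down(0.45+np.pi/2)
bot.move_gripper(40,20)
bot.move_to([498.7,99.3,230],q)
print("hit",bot.servo_line([498.7,99.3,182],speed=60,until_force=10))
bot.dwell(0.2);s0=bot.read_state();print(s0["clock"],s0["ee_pos"].round(2),s0["ft_force"].round(2),s0["moment"].round(3),s0["grip_width"])
bot.move_gripper(0,20);bot.dwell(0.2)
s=bot.read_state();print(s["clock"],s["ee_pos"].round(2),s["ft_force"].round(2),s["moment"].round(3),s["grip_width"])
X=quat(s["tool_rot"]).as_matrix()[:,0];print("force along jaw",(s["ft_force"]-s0["ft_force"])@X,X.round(3))
c=bot.read_camera("wrist");cv2.imwrite("pics/g0.png",c["image"])
E
```

```text
hit False
8.8417 [498.8   99.34 182.29] [ 0.47  0.65 -0.46] [-0.     0.068 -0.004] 39.96330655159465
9.4083 [499.03  98.73 182.21] [ 1.91 -5.8  -0.45] [-0.725 -0.269  0.075] 9.482966268952813
force along jaw -6.439259824118825 [-0.435  0.901 -0.001]
```

View pics/g0.png

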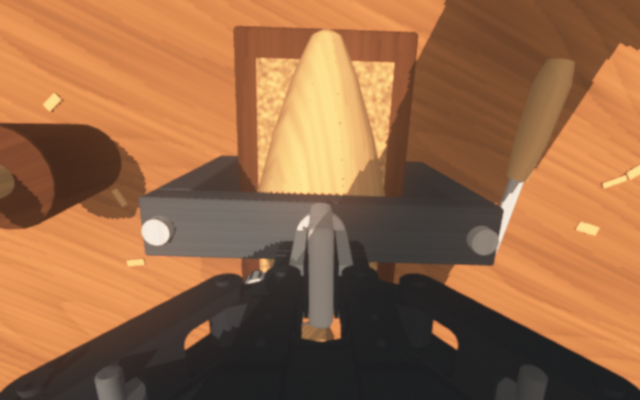

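The fingers are across the paddle at about (320,260), with the grip reading 9.5 mm on the 10 mm plate. The arm was pulled 0.65 mm along the jaw axis, so I shift the target there. Then I firm the grip and turn clockwise in steps, trimming the side force and watching the moment.

```bash
cat > turn.py <<'E'
from h import *
from rig import bot
import json
def psi_now(s):
    X=quat(s["tool_rot"]).as_matrix()[:,0];return np.arctan2(X[1],X[0])
def step(tgt,psi,settle=0.08):
    bot.move_to([tgt[0],tgt[1],182],down(psi));bot.dwell(settle)
    s=bot.read_state();F=s["ft_force"];g=F[:2]/10*0.5
    n=np.linalg.norm(g);g=g*min(1,0.5/n) if n>0 else g
    return s,tgt+g
def rep(s,psi,tgt): print(f"t{s['clock']:.1f} cmd {psi:.3f} act {psi_now(s):.3f} F {s['ft_force'].round(1)} Mz {s['moment'][2]:.3f} w {s['grip_width']:.2f} tgt {tgt.round(2)}")
E
python3 - <<'E'
from turn import *
tgt=np.array([499.0,98.75]);psi=0.45+np.pi/2
s,tgt=step(tgt,psi);rep(s,psi,tgt)
bot.move_gripper(0,80);s,tgt=step(tgt,psi,.2);rep(s,psi,tgt)
for i in range(8):
    psi-=0.1;s,tgt=step(tgt,psi);rep(s,psi,tgt)
    if abs(s["moment"][2])>0.5 or np.linalg.norm(s["ft_force"])>25: print("STOP");break
json.dump([*tgt,psi],open("/tmp/st.json","w"))
E
```

```text
t9.8 cmd 2.021 act 2.021 F [-1.  -2.9  3.5] Mz 0.091 w 9.66 tgt [498.95  98.61]
t10.5 cmd 2.021 act 2.021 F [-0.7 -2.3  5.1] Mz 0.008 w 8.78 tgt [498.91  98.49]
t10.8 cmd 1.921 act 1.922 F [-1.1  0.1  5.9] Mz -0.111 w 8.97 tgt [498.86  98.5 ]
t11.1 cmd 1.821 act 1.823 F [ 0.3 -0.4  5.9] Mz -0.082 w 8.76 tgt [498.87  98.47]
t11.5 cmd 1.721 act 1.723 F [-1.  -0.3  6. ] Mz -0.059 w 8.47 tgt [498.83  98.46]
t11.8 cmd 1.621 act 1.624 F [ 0.5 -0.1  5.1] Mz -0.068 w 8.42 tgt [498.85  98.45]
t12.1 cmd 1.521 act 1.524 F [-0.1 -0.2  6. ] Mz -0.022 w 8.98 tgt [498.85  98.44]
t12.5 cmd 1.421 act 1.424 F [-0.2 -0.3  5.4] Mz -0.042 w 8.47 tgt [498.84  98.43]
t12.8 cmd 1.321 act 1.325 F [0.4 0.1 5. ] Mz -0.043 w 9.11 tgt [498.86  98.43]
t13.1 cmd 1.221 act 1.225 F [-0.2 -1.2  5.2] Mz -0.034 w 8.57 tgt [498.85  98.37]
```

The centre has settled at (498.85,98.4) with low forces. I check by eye that the paddle is turning with the jaws.

```bash
python3 - <<'E'
from turn import *
c=bot.read_camera("wrist");cv2.imwrite("pics/g1.png",c["image"])
E
```

```text
(no output)
```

View pics/g1.png

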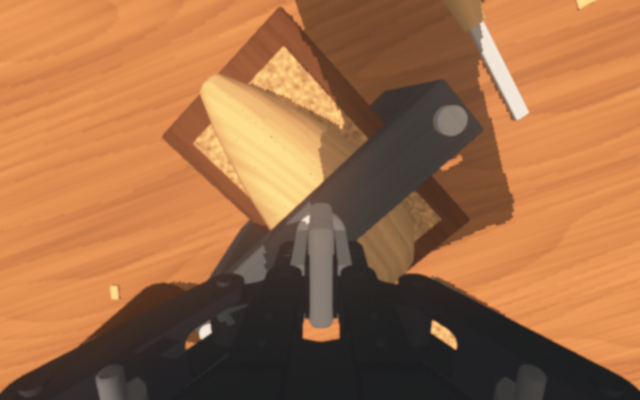

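The paddle at (320,265) stays square in the jaws and the stand has turned anticlockwise in view, so the screw is going clockwise. I continue.

```bash
python3 - <<'E'
from turn import *
a=json.load(open("/tmp/st.json"));tgt=np.array(a[:2]);psi=a[2]
ok=True
while psi>-0.99:
    psi-=0.12;s,tgt=step(tgt,psi);rep(s,psi,tgt)
    if abs(s["moment"][2])>0.4 or np.linalg.norm(s["ft_force"])>25: print("STOP");ok=False;break
json.dump([*tgt,psi],open("/tmp/st.json","w"))
for i in range(16):
    if not ok: break
    psi-=0.025;s,tgt=step(tgt,psi,.15);rep(s,psi,tgt)
    if abs(s["moment"][2])>0.4 or np.linalg.norm(s["ft_force"])>25: print("STOP");break
json.dump([*tgt,psi],open("/tmp/st.json","w"))
E
```

```text
t13.5 cmd 1.101 act 1.104 F [-0.2 -0.   5.5] Mz -0.084 w 8.97 tgt [498.84  98.37]
t13.8 cmd 0.981 act 0.984 F [-0.9 -1.2  5.3] Mz -0.053 w 8.99 tgt [498.8   98.31]
t14.2 cmd 0.861 act 0.865 F [-0.2 -0.5  5. ] Mz -0.044 w 9.00 tgt [498.79  98.29]
t14.5 cmd 0.741 act 0.744 F [0.5 0.3 5.1] Mz -0.052 w 8.65 tgt [498.81  98.3 ]
t14.8 cmd 0.621 act 0.624 F [ 0.3 -0.3  5.2] Mz -0.067 w 8.49 tgt [498.83  98.28]
t15.2 cmd 0.501 act 0.504 F [-0.6 -0.8  5.6] Mz -0.045 w 8.64 tgt [498.8   98.24]
t15.5 cmd 0.381 act 0.384 F [-1.   0.3  4.5] Mz -0.082 w 8.72 tgt [498.75  98.26]
t15.8 cmd 0.261 act 0.265 F [-0.4  0.5  5.5] Mz -0.053 w 8.83 tgt [498.73  98.28]
t16.2 cmd 0.141 act 0.144 F [0.5 0.2 5.3] Mz -0.074 w 8.77 tgt [498.75  98.29]
t16.5 cmd 0.021 act 0.024 F [-0.5 -1.3  5.5] Mz -0.046 w 8.76 tgt [498.73  98.23]
t16.8 cmd -0.099 act -0.096 F [-0.5 -0.4  5.8] Mz -0.090 w 8.54 tgt [498.7   98.21]
t17.2 cmd -0.219 act -0.215 F [-0.2  0.8  6.2] Mz -0.050 w 8.93 tgt [498.69  98.25]
t17.5 cmd -0.339 act -0.335 F [0.2 0.5 6.4] Mz -0.061 w 9.28 tgt [498.7   98.27]
t17.8 cmd -0.459 act -0.456 F [-1.4  
[... 180 characters left out ...]
.086 w 8.63 tgt [498.63  98.29]
t18.8 cmd -0.819 act -0.815 F [-0.4  0.3  5.2] Mz -0.014 w 9.08 tgt [498.61  98.31]
t19.2 cmd -0.939 act -0.935 F [-0.5 -0.3  4.9] Mz -0.099 w 8.75 tgt [498.58  98.29]
t19.5 cmd -1.059 act -1.055 F [-1.   0.6  6.1] Mz -0.073 w 8.92 tgt [498.53  98.32]
t19.9 cmd -1.084 act -1.080 F [0.2 0.1 6. ] Mz -0.013 w 8.91 tgt [498.54  98.33]
t20.3 cmd -1.109 act -1.105 F [-0.2  0.7  5.9] Mz -0.131 w 8.82 tgt [498.53  98.36]
t20.7 cmd -1.134 act -1.130 F [-0.3 -0.4  5.2] Mz -0.109 w 8.87 tgt [498.52  98.35]
t21.1 cmd -1.159 act -1.155 F [0.  0.5 6.1] Mz 0.081 w 8.67 tgt [498.52  98.37]
t21.5 cmd -1.184 act -1.179 F [-0.6 -1.5  5.9] Mz 1.053 w 9.04 tgt [498.49  98.3 ]
STOP
```

Home was found at jaw yaw about −1.153, where Mz jumped to +1.05 N m. That matches −1.15 predicted from the stand's bolts. Now I back off anticlockwise 1.571 rad, keeping the grip.

```bash
python3 - <<'E'
from turn import *
a=json.load(open("/tmp/st.json"));tgt=np.array(a[:2]);psi=a[2]
c=bot.read_camera("wrist");cv2.imwrite("pics/g2.png",c["image"])
home=-1.155
ps=[-1.165,-1.155,-1.14]+list(np.linspace(-1.14,home+np.pi/2,15)[1:])
for psi in ps:
    s,tgt=step(tgt,psi,.1);rep(s,psi,tgt)
    if abs(s["moment"][2])>1.2 or np.linalg.norm(s["ft_force"])>25: print("STOP");break
json.dump([*tgt,psi],open("/tmp/st.json","w"))
bot.dwell(.3);s=bot.read_state();print(psi_now(s))
c=bot.read_camera("wrist");cv2.imwrite("pics/g3.png",c["image"]);np.savez("/tmp/g3.npz",s_pos=s["ee_pos"],s_rot=s["tool_rot"],**c)
c=bot.read_camera("scene");cv2.imwrite("pics/s3.png",cv2.resize(c["image"][120:310,230:430],None,fx=3,fy=3))
E
```

```text
t21.9 cmd -1.165 act -1.161 F [ 0.8 -0.1  5.4] Mz 0.332 w 8.53 tgt [498.53  98.29]
t22.3 cmd -1.155 act -1.151 F [-0.4  0.7  5.5] Mz 0.041 w 8.61 tgt [498.51  98.33]
t22.6 cmd -1.140 act -1.136 F [0.8 1.3 4.7] Mz 0.043 w 9.11 tgt [498.55  98.39]
t23.0 cmd -1.029 act -1.025 F [-0.5 -0.4  4.8] Mz 0.066 w 8.66 tgt [498.53  98.37]
t23.3 cmd -0.918 act -0.914 F [ 0.1 -0.3  4.4] Mz 0.068 w 8.85 tgt [498.53  98.36]
t23.7 cmd -0.807 act -0.803 F [-0.4 -1.6  5.6] Mz 0.042 w 8.54 tgt [498.51  98.27]
t24.0 cmd -0.695 act -0.694 F [0.3 0.6 3.9] Mz -0.001 w 8.41 tgt [498.53  98.31]
t24.4 cmd -0.584 act -0.583 F [0.3 0.2 4.4] Mz 0.043 w 8.79 tgt [498.54  98.32]
t24.7 cmd -0.473 act -0.472 F [ 1.4 -0.7  5.6] Mz 0.103 w 8.70 tgt [498.61  98.28]
t25.1 cmd -0.362 act -0.361 F [ 0.  -0.   6.1] Mz 0.028 w 8.53 tgt [498.62  98.28]
t25.4 cmd -0.251 act -0.250 F [0.2 0.3 4.7] Mz 0.078 w 9.14 tgt [498.62  98.29]
t25.8 cmd -0.140 act -0.139 F [ 0.6 -1.3  5.9] Mz 0.068 w 9.03 tgt [498.65  98.23]
t26.1 cmd -0.029 act -0.027 F [0.4 0.  5.8] Mz 0.037 w 8.54 tgt [498.67  98.23]
t26.5 cmd 0.082 act 0.084 F [0.5 0.2 4.9] Mz 0.050 w 8.95 tgt [498.7   98.24]
t26.8 cmd 0.194 act 0.195 F [0.  0.3 4.9] Mz 0.088 w 8.61 tgt [498.7   98.26]
t27.2 cmd 0.305 act 0.306 F [0.6 0.4 4.5] Mz 0.063 w 8.60 tgt [498.73  98.27]
t27.5 cmd 0.416 act 0.417 F [-0.   0.1  5.5] Mz 0.066 w 8.65 tgt [498.73  98.28]
0.41699778162004053
```

View pics/g2.png

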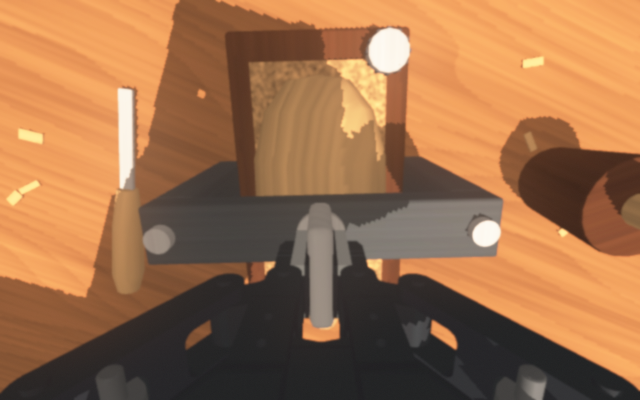

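View pics/g3.png

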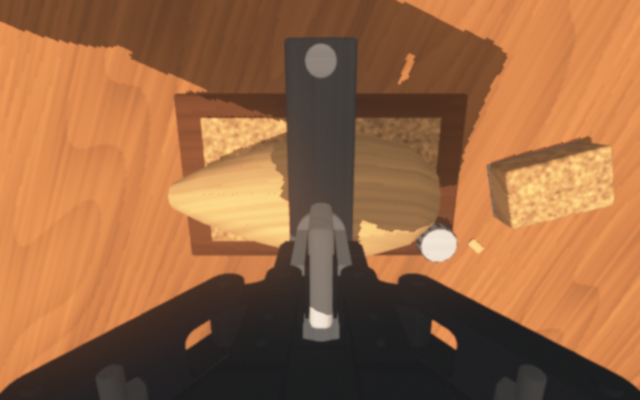

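View pics/s3.png

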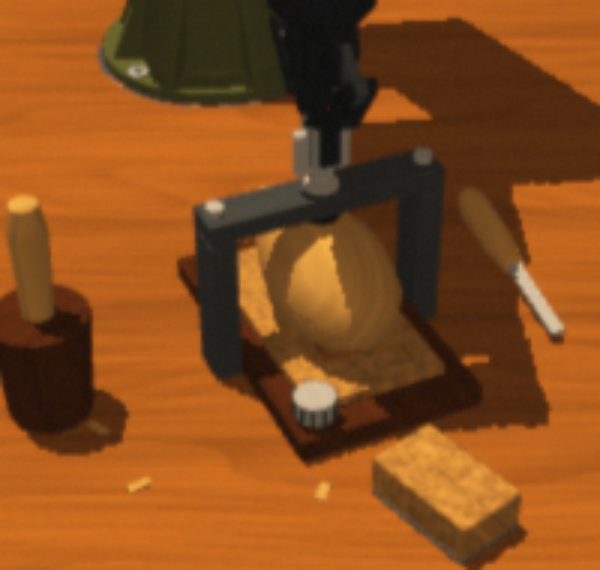

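At home (first view) the paddle at (320,265) was square to the crossbar, with the knob at (388,50). Now it lies along the crossbar (bar centre line at column 320). The scene view shows the knob, mallet, gouge and block unmoved. The grip is steady at 80 N, so I hand in.

```bash
python3 - <<'E'
from turn import *
s=bot.read_state();print(s["clock"],s["grip_width"],psi_now(s),s["ft_force"].round(1),s["moment"].round(2))
bot.finish_job()
E
```

```text
27.9083 8.895610855139058 0.41700248625397696 [0.8 0.4 5.6] [ 0.04 -0.04  0.11]
the job is handed in; nothing more can be done
```

I turned the thumbscrew clockwise about 3.17 rad until it seated. I then backed it off a quarter turn and handed in at 27.9 s, still gripping the paddle at 80 N.

- **Seating:** the moment jumped to about 1.05 N m at jaw yaw −1.155. The stand's bolts predicted −1.15, so this was the hard stop.
- **Back-off:** the turn back was about 1.57 rad, ending at jaw yaw 0.417. The stand's measured yaw is 0.419, and the last wrist picture shows the paddle lying along the crossbar.
- **Forces:** at the end only friction moment (about 0.1 N m) and small forces (under 6 N) remained.
- **Other items:** in the last scene view, judged by eye, the knob, gouge, mallet and sanding block were where they had been.
- **Disagreements:** the top camera put the screw axis about 3 mm from where the wrist camera did in y. Feedback from the grip force settled it at about (498.7, 98.3). The finger opening read 8.4–9.1 mm on the 10 mm plate, probably from pad compression and noise. I saw no slip.

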